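# Contact check on a battery module

## Task

Check the spring contact of the gold-banded battery module: first press the brass ground button on the yellow block gently with the fingertips and let go, to discharge the gripper; then gently push the copper tongue of the gold-banded module down onto its stud, let it spring back, and withdraw. Do not touch the other modules or the red block, and do not shift or lift anything.

Things in the scene. Friction and masses are not known exactly. Their poses are not given: they have to be found in the camera images.
- gold_module: loose battery module with amber-gold tape bands around it: finned aluminium block with dark top, 110 (x) x 64 (y) x 52 mm high, about 0.75 kg, standing on a wire rack whose top is 12 mm above the table. Origin: centre of its underside; z up. A white clamp block (top 64 mm above the origin) at x = +32 mm holds a copper tongue that runs towards the module's -x over its top.
- gold_pad (a point): centre of the upper face of the round copper pad (28 mm across, 3 mm thick) at the free end of the amber-gold-banded module's tongue; at rest 67.5 mm above the module's underside, at module x = -26 mm, y = 0. Moves with the tongue. The bolt head on the tongue's other end, 56 mm away, is 7 mm higher than the pad.
- gold_tongue (a joint): angle of the amber-gold-banded module's sprung copper tongue: 0 at rest (up), 0.16 when pressed down onto its brass stud (the stop), when the pad is about 8 mm lower. Pad needs about 1.4 N to start moving and about 4 N to reach the stop; springs back when let go.
- blue_module: loose battery module with blue tape bands around it: finned aluminium block with dark top, 110 (x) x 64 (y) x 52 mm high, about 0.75 kg, standing on a wire rack whose top is 12 mm above the table. Origin: centre of its underside; z up. A white clamp block (top 64 mm above the origin) at x = +32 mm holds a copper tongue that runs towards the module's -x over its top.
- blue_pad (a point): centre of the upper face of the round copper pad (28 mm across, 3 mm thick) at the free end of the blue-banded module's tongue; at rest 67.5 mm above the module's underside, at module x = -26 mm, y = 0. Moves with the tongue. The bolt head on the tongue's other end, 56 mm away, is 7 mm higher than the pad.
- blue_tongue (a joint): angle of the blue-banded module's sprung copper tongue: 0 at rest (up), 0.16 when pressed down onto its brass stud (the stop), when the pad is about 8 mm lower. Pad needs about 1.4 N to start moving and about 4 N to reach the stop; springs back when let go.
- green_module: loose battery module with green tape bands around it: finned aluminium block with dark top, 110 (x) x 64 (y) x 52 mm high, about 0.75 kg, standing on a wire rack whose top is 12 mm above the table. Origin: centre of its underside; z up. A white clamp block (top 64 mm above the origin) at x = +32 mm holds a copper tongue that runs towards the module's -x over its top.
- green_pad (a point): centre of the upper face of the round copper pad (28 mm across, 3 mm thick) at the free end of the green-banded module's tongue; at rest 67.5 mm above the module's underside, at module x = -26 mm, y = 0. Moves with the tongue. The bolt head on the tongue's other end, 56 mm away, is 7 mm higher than the pad.
- green_tongue (a joint): angle of the green-banded module's sprung copper tongue: 0 at rest (up), 0.16 when pressed down onto its brass stud (the stop), when the pad is about 8 mm lower. Pad needs about 1.4 N to start moving and about 4 N to reach the stop; springs back when let go.
- ground_block: yellow block fixed to the table, 60 x 60 x 34 mm high, with the ground button on top, in a black collar 40 mm across up to 40 mm height. Origin: centre of its underside, z up.
- ground_top (a point): centre of the top of the round brass ground button, 30 mm across, 52 mm above the table at rest. Moves with the button.
- ground_cap (a joint): how far the ground button is pressed, m: 0 up, 0.006 fully down; sprung, 0.75 N to start moving, 3.8 N to reach the stop, springs back.
- supply_block: red block fixed to the table, 60 x 60 x 34 mm high, with the live supply button on top, in a black collar 40 mm across up to 40 mm height. Origin: centre of its underside, z up.
- supply_top (a point): centre of the top of the round steel live supply button, 30 mm across, 52 mm above the table at rest. Moves with the button.
- supply_cap (a joint): how far the live supply button is pressed, m: 0 up, 0.006 fully down; sprung, 0.75 N to start moving, 3.8 N to reach the stop, springs back.
- standoff: loose brass cylinder, 22 mm across, 40 mm high, standing near the robot between the two blocks. Origin: centre of its underside.
- tape_roll: loose amber-gold tape roll, 72 mm across, 20 mm high, lying flat on the robot's left. Origin: centre of its underside.
- screwdriver: loose screwdriver with red handle, about 200 mm long, lying on the table on the robot's right. Origin: underside near its middle; it lies along its x.

How it is judged:
By the outcome, as a careful person would: the job done as asked, in the order asked, and still so for the second after the job is handed in, with the robot touching nothing.
It also fails if it takes over 37 s, if anything falls off the work surface, if the arm or the gripper's body presses on something with over 40 N, if the wrist force passes 120 N, or if a joint passes its speed limit or range.

## Robot

A 6-joint arm with a two-finger parallel gripper is mounted at the origin on the work surface. World frame = base frame: x ahead of the robot, y to its left, z up, the work surface at z = 0. Lengths are in m, angles in degrees, forces in N, time in s.
With the tool pointing down it reaches from about 0.4 to 0.925 m from the base axis. Payload 3.4 kg.
Tool frame: the origin (TCP) lies midway between the tips of the shut fingers; the grasp point (between the pads) lies 19 mm behind it; z points along the fingers, y is the line along which they close (so a half turn about z gives the same grasp; the last joint's range is limited). The gripper opens to 85 mm and grips with 20 to 120 N. Pads are 22 mm wide; open, the fingers measure 114 mm over their backs; the gripper's body (76 mm by 85 mm) begins 54 mm behind the grasp point. The pads swing forward as they close: fully open they stand 13 mm farther back than shut.
Start: joints at [-74.055, 17.578, 86.31, -0, 76.112, -4.211], TCP at [0.198, -0.54, 0.231] pointing down, gripper open.
Joint ranges: [-179.03, 179.03], [-60, 130.46], [8.19, 133.38], [-81.62, 261.62], [5.75, 156.47], [-153.77, 153.77]. Speed limits (degrees/s): [147.25, 147.25, 180, 180, 180, 180].

## Interface

Orientations are given as a 3x3 rotation matrix whose columns are the frame's x, y, z axes.
In Python, from rig import env gives the robot as it stands. Calls block until the motion is done:
- env.reach(position, orientation): joint-space move of the TCP to a pose.
- env.line_to(position, rotation=None, max_speed=0.15, force_limit=None): straight line of the TCP; rotation=None keeps the orientation; max_speed is the mean speed in m/s. With force_limit (N) it stops when the force on the tool has changed by that much, and returns True; else False.
- env.set_joints(angles): joint-space move.
- env.gripper_to(opening, grasp_force=None): finger opening in m; grasp_force is the grip in N (None keeps the last); returns when the fingers have stopped.
- env.wait(seconds).
- env.inverse_kinematics(position, orientation): joint angles nearest the present ones, or None.
- env.state(): the state.
- env.read_camera(name): name is "scene" or "side" or "wrist"; returns the picture (480x640x3 uint8, red, green, blue); there is no depth.
- env.calibration(name): a dict with "fov_y" (degrees; the focal length in pixels is half the picture's height over the tangent of half this angle, whatever the lens; pixels are square), "cx", "cy" (the principal point, pixels), "rvec" (rotation vector, rad) and "tvec" (3), from world to camera coordinates, as OpenCV has them. Camera axes: x right, y down, z forward; pixel columns grow to the right and rows downward; lengths in m; the calibration is good to about 2 mm. A picture is of the moment at which its call begins: read the wrist's pose just before it. calibration takes no time and is no camera call; for the wrist camera it gives the pose at the moment of the call.
A pose or a line that the arm cannot do raises env.IKError and nothing moves.
- env.close_job(): hands the job in; it is judged then, once.
The state is a dict: "time_s": time; "joint_pos": joint angles; "qvel": joint speeds; "tau": joint torques, N m; "eef_pos": TCP position; "eef_rot": TCP orientation; "force": force on the tool from outside, world axes, zero at the start; "ft_torque": the same for the moment, N m; "opening": finger opening in m; "finger_force": force on a finger pad.
Only numpy, scipy, OpenCV 4.12 (cv2) and the standard library are available. Lean on these libraries where they do the work, as an engineer would, in place of code of your own. Each camera call takes 0.05 s, during which the arm holds its last target. There are 200 camera calls.

## Working session

There is one attempt and no reset: what is moved stays moved. The work goes in short steps, each a Python script; the robot and the scene stay as the last script left them, time stands still between calls to the robot, and variables do not carry over. Pictures are saved under pics/ and viewed, at most 10 in all, crops included, and the job is handed in when it is done.

```bash
mkdir -p pics; ls
cat > h.py <<'E'
import numpy as np, cv2
from rig import env
def cal(n):
    c=env.calibration(n); f=240/np.tan(np.radians(c["fov_y"])/2)
    K=np.array([[f,0,c["cx"]],[0,f,c["cy"]],[0,0,1]]); return c,K,cv2.Rodrigues(np.array(c["rvec"],float))[0],np.array(c["tvec"],float).ravel()
def ray(C,uv):
    c,K,R,t=C; return -R.T@t, R.T@np.linalg.solve(K,[uv[0],uv[1],1.])
def onplane(C,uv,z):
    o,d=ray(C,uv); return o+d*(z-o[2])/d[2]
def proj(C,p):
    c,K,R,t=C; q=K@(R@np.array(p,float)+t); return q[:2]/q[2]
E
python3 - <<'E'
from h import *
for n in("scene","side"):
    im=env.read_camera(n); cv2.imwrite(f"pics/{n}.png",im[...,::-1]); c=cal(n); print(env.calibration(n), -c[2].T@c[3])
E
```

```text
pics
{'fov_y': 45.32658278388173, 'cx': 322.34947033408463, 'cy': 239.7127252146353, 'rvec': array([ 2.00384252,  1.09646627, -0.52669902]), 'tvec': array([-0.24756144, -0.18956771,  1.6597622 ])} [ 1.32960674 -0.57301769  0.86938473]
{'fov_y': 46.099298496445385, 'cx': 327.4886879291129, 'cy': 236.4650181962661, 'rvec': array([ 0.7884135 , -2.66658327,  0.98797221]), 'tvec': array([0.41699029, 0.24539673, 1.1904299 ])} [0.0374774  0.72329508 1.06144406]
```

View pics/scene.png

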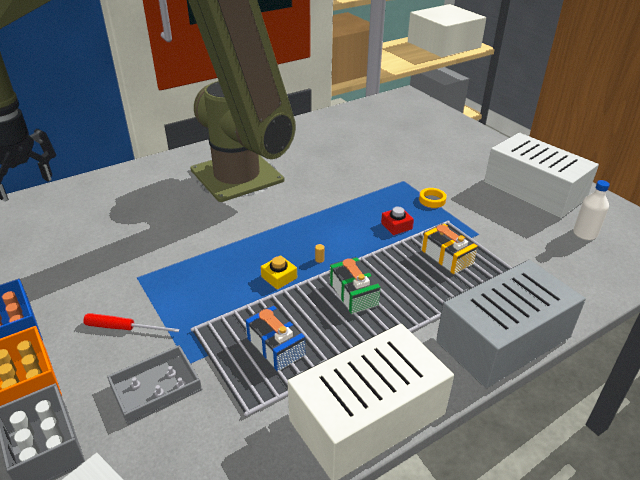

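View pics/side.png

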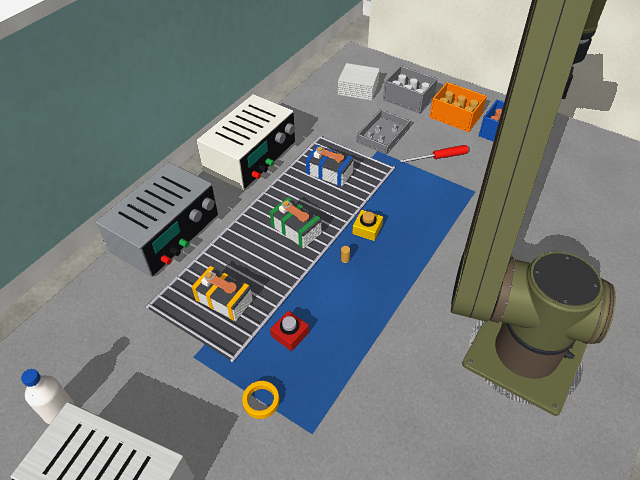

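The scene view shows the gold module at about (449,246), the ground button at (278,262) and the supply button at (398,213). In the side view the gold module is at (223,290) and the ground button at (368,217). I'll zoom in and measure.

Run:
```python
from h import *
S=cv2.imread("pics/scene.png");D=cv2.imread("pics/side.png")
def z(im,x,y,w=66,h=50): return cv2.resize(im[y:y+h,x:x+w],None,fx=6,fy=6,interpolation=cv2.INTER_NEAREST)
cv2.imwrite("pics/zoom.png",np.vstack([np.hstack([z(S,415,222),z(D,188,262,66,50)]),np.hstack([z(S,246,245),z(D,335,200)])]))
cs,cd=cal("scene"),cal("side")
def comps(im,box,lo,hi):
    x,y,w,h=box; m=cv2.inRange(cv2.cvtColor(im[y:y+h,x:x+w],cv2.COLOR_BGR2HSV),lo,hi)
    n,l,s,c=cv2.connectedComponentsWithStats(m)
    return [(s[i].tolist(),(c[i]+[x,y]).round(1)) for i in range(1,n) if s[i][4]>15]
for nm,im,C,b,g in(("scene",S,cs,(415,222,66,50),(246,245,66,50)),("side",D,cd,(188,262,66,50),(335,200,66,50))):
    print(nm); 
    for k in comps(im,b,(3,90,80),(14,255,255)): print(" cop",k,onplane(C,k[1],.081))
    for k in comps(im,g,(10,90,60),(22,220,255)): print(" brass",k,onplane(C,k[1],.05))
    for k in comps(im,g,(23,120,60),(33,255,255)): print(" yel",k,onplane(C,k[1],.034))
```

```text
scene
 cop ([21, 3, 23, 18, 167], array([447.3, 232. ])) [0.60742234 0.24139032 0.081     ]
 brass ([25, 11, 16, 13, 151], array([278.2, 262.3])) [ 0.46221691 -0.12064477  0.05      ]
 yel ([15, 14, 36, 30, 584], array([278.3, 274.6])) [ 0.48201744 -0.13225383  0.034     ]
side
 cop ([19, 13, 30, 19, 256], array([223.2, 284.2])) [0.6007369  0.24874188 0.081     ]
 brass ([27, 11, 13, 13, 127], array([367.9, 217.1])) [ 0.45262891 -0.11336609  0.05      ]
 brass ([6, 46, 9, 4, 29], array([345.1, 247.8])) [ 0.44838156 -0.00075832  0.05      ]
 yel ([17, 10, 31, 31, 469], array([367. , 227.3])) [ 0.44410951 -0.09626602  0.034     ]
```

View pics/zoom.png

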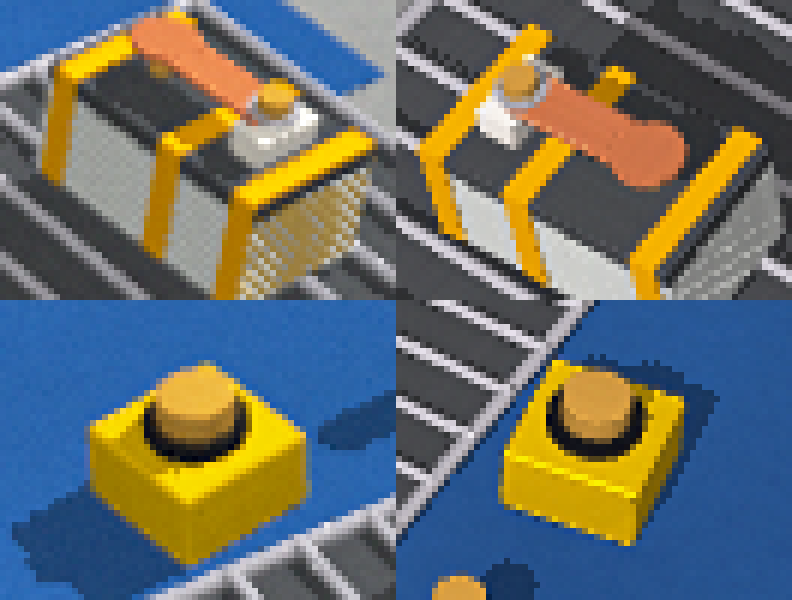

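The zooms (6×) show each target clearly. The gold pad is the copper disc at the far-left end of its tongue in the scene view, and at the right end in the side view. The bolt sits on the white clamp. Next I triangulate the pad, bolt and button and check their heights.

Run:
```python
from h import *
cs,cd=cal("scene"),cal("side")
def tri(a,b):
    o1,d1=ray(cs,a);o2,d2=ray(cd,b); d1/=np.linalg.norm(d1);d2/=np.linalg.norm(d2)
    s=np.linalg.lstsq(np.c_[d1,-d2],o2-o1,rcond=None)[0]; p,q=o1+s[0]*d1,o2+s[1]*d2
    return (p+q)/2,np.linalg.norm(p-q)
px=lambda x0,y0,x,y:(x0+x/6-.5,y0+y/6-.5)
for n,a,b,z in(("pad",px(415,222,161,38),px(188,262,251,153),.0795),("bolt",px(415,222,278,93),px(188,262,128,76),.0865),
  ("btn",px(246,245,199,85),px(335,200,204,91),.052)):
    print(n,tri(a,b),onplane(cs,a,z),onplane(cd,b,z))
j=env.state(); print(j['time_s'])
```

```text
pad (array([0.58598424, 0.24491653, 0.07784202]), np.float64(0.0025267685899591687)) [0.58671289 0.24224563 0.0795    ] [0.58599509 0.24657348 0.0795    ]
bolt (array([0.64155372, 0.24822311, 0.08605663]), np.float64(0.002238521481923918)) [0.64264005 0.24865462 0.0865    ] [0.64041063 0.2477189  0.0865    ]
btn (array([ 0.4545852 , -0.11652072,  0.0539124 ]), np.float64(0.0028582696145795766)) [ 0.45394086 -0.11470607  0.052     ] [ 0.45462729 -0.11947661  0.052     ]
0.1
```

```bash
cat >> h.py <<'E'
def press(p,ztop,travel,lim,R):
    env.line_to([p[0],p[1],ztop+.008],max_speed=.08)
    hit=env.line_to([p[0],p[1],ztop-travel-.003],max_speed=.01,force_limit=lim)
    s=env.state(); print(hit,s['eef_pos'].round(4),s['force'].round(2))
    env.wait(.3); s=env.state(); print('held',s['eef_pos'].round(4),s['force'].round(2))
    return hit
E
python3 - <<'E'
from h import *
env.gripper_to(0.0)
q=env.state()['joint_pos']
Rs=[np.array([[a,0,0],[0,-a,0],[0,0,-1.]]) for a in(1,-1)]+[np.array([[0,a,0],[a,0,0],[0,0,-1.]]) for a in(1,-1)]
for R in Rs:
    for p in([.4545,-.117,.12],[.586,.245,.14]): print(R[0],np.round(env.inverse_kinematics(p,R),1))
s=env.state();print(s['time_s'],s['eef_rot'].round(2),s['eef_pos'],s['opening'],s['force'])
E
```

```text
[1. 0. 0.] [-19.6  16.3 107.4  -0.   56.4  70.4]
[1. 0. 0.] [ 18.9  26.6  85.7  -0.   67.7 108.9]
[-1.  0.  0.] [ -19.6   16.3  107.4   -0.    56.4 -109.6]
[-1.  0.  0.] [ 18.9  26.6  85.7  -0.   67.7 -71.1]
[0. 1. 0.] [-19.6  16.3 107.4  -0.   56.4 -19.6]
[0. 1. 0.] [18.9 26.6 85.7 -0.  67.7 18.9]Traceback (most recent call last):
  File "<stdin>", line 6, in <module>
    return _wrapfunc(a, 'round', decimals=decimals, out=out)
    return _wrapit(obj, method, *args, **kwds)
    result = getattr(arr, method)(*args, **kwds)
TypeError: unsupported operand type(s) for *: 'NoneType' and 'float'
```

Run:
```python
from h import *
R=np.array([[1,0,0],[0,-1,0],[0,0,-1.]]); p=[.4545,-.117]
env.reach(p+[.15],R)
im=env.read_camera("wrist");C=cal("wrist"); u=proj(C,p+[.052]); print(u)
cv2.drawMarker(im,tuple(int(v) for v in u),(255,0,255),0,12)
cv2.imwrite("pics/w1.png",im[...,::-1])
s=env.state();print(s['time_s'],s['eef_pos'],s['opening'],s['force'])
```

```text
[319.54055357 244.44048444]
2.7333 [ 0.45480732 -0.11789097  0.15020439] 6.923375065646649e-05 [-0.31001114 -0.62573221  0.79636956]
```

View pics/w1.png

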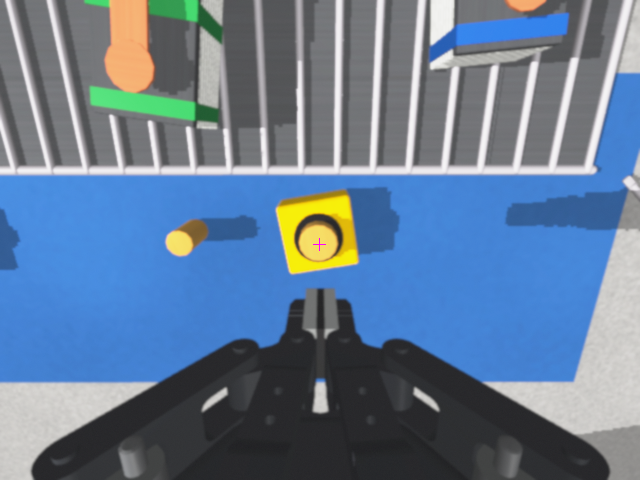

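The marker lands on the button top: projected (319,244), seen at about (318,242). I'll press it.

Run:
```python
from h import *
R=np.array([[1,0,0],[0,-1,0],[0,0,-1.]]); p=[.4545,-.117]
press(p,.052,.006,5,R)
im=env.read_camera("scene"); cv2.imwrite("pics/press1.png",im[...,::-1])
env.line_to(p+[.16],max_speed=.12)
s=env.state();print(s['time_s'],s['eef_pos'],s['force'])
env.reach([.583,.245,.16],R)
im=env.read_camera("wrist");C=cal("wrist"); u=proj(C,[.586,.245,.0795]); print(u)
cv2.drawMarker(im,tuple(int(v) for v in u),(255,0,255),0,12)
cv2.imwrite("pics/w2.png",im[...,::-1])
s=env.state();print(s['time_s'],s['eef_pos'],s['force'])
```

```text
True [ 0.4545 -0.117   0.046 ] [-0.52 -0.56  5.12]
held [ 0.4545 -0.117   0.046 ] [0.33 1.02 4.79]
6.7417 [ 0.45378981 -0.11674575  0.15924543] [-0.00570358  0.3417168  -0.42417075]
[318.50915079 247.7570668 ]
8.225 [0.58298188 0.24342885 0.15996818] [0.08922289 0.02576627 0.51428135]
```

View pics/w2.png

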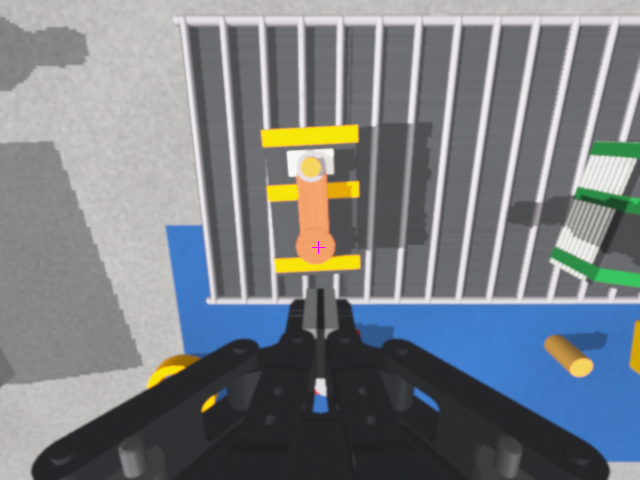

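The button reached its stop (z = 0.046 at about 5 N) and was released. In the wrist view the gold pad is centred at about (315.5,246), against the projected (318.5,248), so I correct y by +2 mm and press.

Run:
```python
from h import *
R=np.array([[1,0,0],[0,-1,0],[0,0,-1.]]); p=[.584,.2465]
press(p,.0795,.008,6,R)
a=env.read_camera("scene");b=env.read_camera("side")
z=lambda im,x,y:cv2.resize(im[y:y+75,x:x+100],None,fx=4,fy=4)[...,::-1]
A=[z(a,400,205),z(b,175,245)]
env.line_to(p+[.16],max_speed=.12)
env.line_to([.5,.1,.25],max_speed=.2)
env.wait(.5)
a=env.read_camera("scene");b=env.read_camera("side")
cv2.imwrite("pics/p2.png",np.vstack([np.hstack(A),np.hstack([z(a,400,205),z(b,175,245)])]))
s=env.state();print(s['time_s'],s['eef_pos'],s['force'])
```

```text
True [0.5843 0.2465 0.0721] [-0.49 -0.89  4.54]
held [0.5843 0.2465 0.0721] [0.44 0.54 4.84]
13.7083 [0.50001716 0.1000867  0.24993757] [-0.79471251  0.41094664  0.18458739]
```

View pics/p2.png

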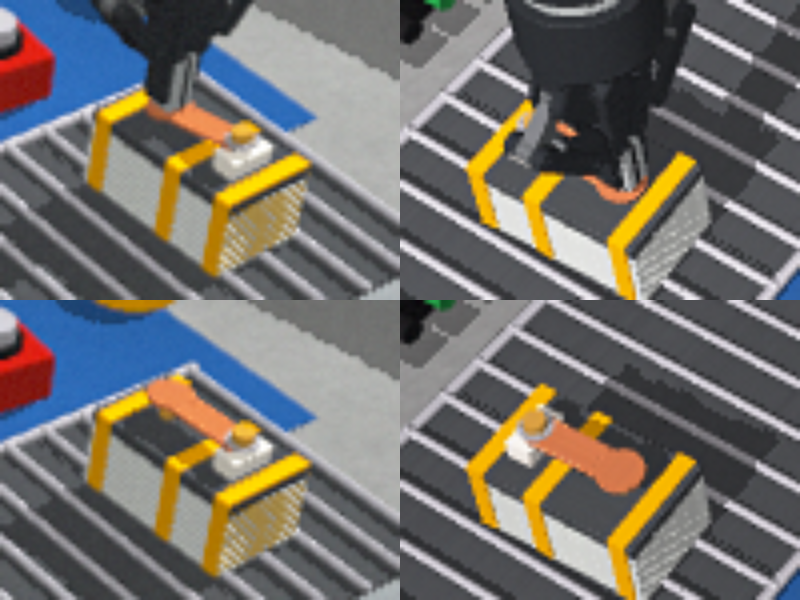

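The module hasn't moved and the tongue sprang back. The 6 N trigger could have been sensor noise just short of the stud, though, because the held force was only 4.8 N. I have plenty of time, so I'll press once more in small steps with averaged force to confirm the stop.

Run:
```python
from h import *
p=[.584,.2465]
def F():
    f=[]
    for _ in range(8): env.wait(.02); f.append(env.state()['force'][2])
    return np.mean(f)
env.line_to(p+[.16],max_speed=.2); env.line_to(p+[.084],max_speed=.1)
f0=F(); print('f0',f0)
for z in(.0755,.0735,.0725,.072,.0715,.071,.0705,.070):
    env.line_to(p+[z],max_speed=.01); f=F()-f0; print(z,env.state()['eef_pos'][2].round(5),f.round(2))
    if f>6.5: break
env.line_to(p+[.16],max_speed=.12); env.line_to([.5,.1,.25],max_speed=.2); env.wait(.3)
a=env.read_camera("scene");b=env.read_camera("side")
cv2.imwrite("pics/fin.png",np.vstack([a,b])[...,::-1]); 
for n,i in(("scene",a),("side",b)):
    d=cv2.absdiff(i[...,::-1],cv2.imread(f"pics/{n}.png")).max(2); x,y=((415,222) if n=="scene" else (188,262))
    print(n,(d[y:y+50,x:x+66]>60).sum())
print(env.state()['time_s'])
```

```text
f0 0.33801996868352246
0.0755 0.07562 2.61
0.0735 0.07362 3.85
0.0725 0.0726 4.08
0.072 0.07208 4.54
0.0715 0.07199 6.29
0.071 0.07182 8.56
scene 0
side 0
21.4083
```

The force climbs steeply at z ≈ 0.072, so the stud contact is confirmed. The gold module region matches its starting picture with no changed pixels, so I'm handing in.

```bash
python3 -c "
from rig import env
print(env.close_job())"
```

```text
the job is handed in; nothing more can be done
None
```

Job handed in at about 21 s: the ground button was pressed to its stop and released, then the gold tongue was pushed onto its stud twice (about 5 N, then 8.6 N to confirm contact); it sprang back each time, the gold module did not shift, and the arm ended clear.

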